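# Find the kit-trolley wheel with the dragging bearing and stand it on the flushing spindle

### The arm

A 6-joint arm with a two-finger parallel gripper is mounted at the origin on the work surface. World frame = base frame: x ahead of the robot, y to its left, z up, the work surface at z = 0. Lengths are in m, angles in rad, forces in N, time in s.
With the tool pointing down it reaches from about 0.3 to 0.875 m from the base axis. Payload 4.2 kg.
Tool frame: the origin (TCP) lies at the very end of the fingers, on their centre line; the grasp point (between the pads) lies 19 mm behind it (robot.grasp_offset is the distance from the TCP to the grasp point, in m); z points along the fingers, y is the line along which they close (so a half turn about z gives the same grasp; the last joint's range is limited). The gripper opens to 85 mm and grips with 20 to 120 N. Pads are 22 mm wide; open, the fingers measure 114 mm over their backs; the gripper's body (76 mm by 85 mm) begins 54 mm behind the grasp point. The pads swing forward as they close: fully open they stand 13 mm farther back than shut.
Start: joints at [1.166, 0.32, 1.565, -0, 1.257, -0.02], TCP at [0.216, 0.533, 0.231] pointing down, gripper open.
Joint ranges: [-3.11, 3.11], [-0.84, 2.01], [0.21, 2.61], [-1.34, 4.49], [0.05, 2.63], [-2.56, 2.56]. Speed limits (rad/s): [2.57, 2.57, 3.14, 3.14, 3.14, 3.14].

### API

Orientations are given as a unit quaternion [x, y, z, w].
In Python, from rig import robot gives the robot as it stands.
- The arm moves only by the tool drive_tool, never from a script. Its argument "plan" is a list that holds one entry, the list of rows, each a list of 7 numbers: the turn, a rotation vector about the world's x, y, z in degrees, then the shift along the world's x, y, z in cm, then the finger opening in cm, from 0 to 8.54. A call has 1 to 5 rows; each row shifts and turns the commanded pose from where the row before left it; what a row does not reach is not made up. A row lasts 1/12 s, in which the tool goes at most 41.7 mm and 7.16 degrees, less where a joint would pass 70% of its speed; a pose out of reach is approached as far as the arm can. A call is refused whole if a number of a shift passes 4.17 or a number of a turn 7.16, either way. A call with a gripper value outside its range is refused whole. The fingers move at their own pace and stop on an object; the grip force is fixed at half the most. Time passes only in rows, so rows that do not move let the fingers close. It gives the time, the measured TCP pose, the force, the opening and the grip force at its end, in the units of the state.
- robot.get_state(): the state, without advancing time (a new reading comes with each control period).
- robot.camera(name): name is "scene" or "top"; returns a dict with "color" (384x512x3 uint8, blue, green, red), "depth" (384x512 float32, m along the optical axis (not along the pixel's ray), 0 where there is no reading), "K" (3x3 intrinsics, pixels), "dist" ([k1, k2, p1, p2, k3] as OpenCV has them; the pictures are not rectified), "R" (3x3) and "t" (3): a world point X has camera coordinates R X + t. Camera axes: x right, y down, z forward; pixel columns grow to the right and rows downward; lengths in m; the calibration is good to about 2 mm. A picture is of the moment at which its call begins.
- robot.hand_in(): hands the job in; it is judged then, once.
Trained networks look in the newest picture that a camera, given by its name, has taken for a name from the list of things; names that differ only in an ending like _2 or _b are one class to them, and where a whole thing is asked for, a point or a joint stands for the part that bears it (a point fixed in the world has none). Each returns a list of dicts, best first, with "p" (0 to 1); they miss things now and then, are a little off and sometimes report something else, mostly with a low value. They report only what shows in the picture. A call takes as long as a camera call. They do not tell look-alikes from the thing itself.
- robot.spot_in(query, camera): "location" ([column, row] in pixels, amid what is visible of it).
- robot.place_of(query, camera): "location" ([column, row] in pixels: a listed point, or the origin of a listed thing).
The state is a dict: "time_s": time; "joint_positions": joint angles; "qd": joint speeds; "joint_efforts": joint torques, N m; "tool_pos": TCP position; "tcp_rot": TCP orientation; "force": force on the tool from outside, world axes, zero at the start; "wrist_torque": the same for the moment, N m; "gripper_width": finger opening in m; "grip_force": force on a finger pad.
Only numpy, scipy, OpenCV 4.12 (cv2) and the standard library are available. Lean on these libraries where they do the work, as an engineer would, in place of code of your own. Each camera call takes 0.05 s, during which the arm holds its last target. There are 200 camera calls.

### The job

One of the three wheels on the kit trolley's wheel spider has a dragging bearing: gently turn each wheel by hand on its axle and feel for it, leaving each at least an eighth of a turn on from where it stood. Then pull the dragging wheel straight off its axle and slide it down the spindle of the flushing tin until it sits fully home, without forcing it, and let go. Leave the two sound wheels on their axles and do not disturb the other things lying about.

Things in the scene. Friction and masses are not known exactly. Their poses are not given: they have to be found in the camera images.
- mid_a (a point): Wheel a: centre of a trolley wheel, on its axis half-way up (z up). The three wheels look alike and are mixed over the axles. 48 mm tall (foot 24 mm below), about 0.3 kg. Round hub 33 mm across, its top 24 mm above this point and 14 mm above the ribs around it. Tyre 120 mm across: upper face 2 mm below this point, lower face 20 mm below. x points along one of three spokes and turns with the wheel.
- mid_b (a point): Wheel b: centre of a trolley wheel, on its axis half-way up (z up). The three wheels look alike and are mixed over the axles. 48 mm tall (foot 24 mm below), about 0.3 kg. Round hub 33 mm across, its top 24 mm above this point and 14 mm above the ribs around it. Tyre 120 mm across: upper face 2 mm below this point, lower face 20 mm below. x points along one of three spokes and turns with the wheel.
- mid_c (a point): Wheel c: centre of a trolley wheel, on its axis half-way up (z up). The three wheels look alike and are mixed over the axles. 48 mm tall (foot 24 mm below), about 0.3 kg. Round hub 33 mm across, its top 24 mm above this point and 14 mm above the ribs around it. Tyre 120 mm across: upper face 2 mm below this point, lower face 20 mm below. x points along one of three spokes and turns with the wheel.
- rib_a (a point): wheel a's spoke rib in mid_a's x direction: middle of its top edge, 32 mm from the axis, 10 mm above mid_a. Three spokes 120 degrees apart, each with an upright rib 10 mm wide, 28 mm long, 12 mm proud of the tyre. Hub, spokes and tyre turn as one, either way, no stops, and stay where left. A sound bearing takes under 0.03 N m to turn, the dragging one about 0.2 N m, all round, however slowly.
- rib_b (a point): wheel b's spoke rib in mid_b's x direction: middle of its top edge, 32 mm from the axis, 10 mm above mid_b. Three spokes 120 degrees apart, each with an upright rib 10 mm wide, 28 mm long, 12 mm proud of the tyre. Hub, spokes and tyre turn as one, either way, no stops, and stay where left. A sound bearing takes under 0.03 N m to turn, the dragging one about 0.2 N m, all round, however slowly.
- rib_c (a point): wheel c's spoke rib in mid_c's x direction: middle of its top edge, 32 mm from the axis, 10 mm above mid_c. Three spokes 120 degrees apart, each with an upright rib 10 mm wide, 28 mm long, 12 mm proud of the tyre. Hub, spokes and tyre turn as one, either way, no stops, and stay where left. A sound bearing takes under 0.03 N m to turn, the dragging one about 0.2 N m, all round, however slowly.
- spider: three-armed steel wheel spider of a stair-climbing kit trolley, bolted by its hub to a plywood offcut 170 mm square and 15 mm thick; fixed. Origin: middle of the underside. Three upright axles (12 mm square), 76 mm from the middle, 120 degrees apart, one towards +x. Each wheel's inner sleeve (13 mm square bore) sits loosely on 30 mm of axle, without a clip: it cannot turn but lifts straight off.
- seat (a point): flushing tin: round open drip tin 130 mm across and 22 mm high, fixed to the bench, with an upright round steel spindle in its middle, 11 mm thick, its top 8 mm tapered to 5 mm. This point is on its axis, on top of the 26 mm collar where the wheel's sleeve comes to rest, 30 mm above the bench; the spindle rises 40 mm above it. z points up the spindle.
- ball_1: red cricket ball, 72 mm; bystander lying loose on the bench. Origin under its middle.
- ball_2: red cricket ball, 72 mm; bystander lying loose on the bench. Origin under its middle.
- marker_disc: green plastic marker disc, 180 mm across, 45 mm high; bystander lying loose on the bench. Origin under its middle.
- bails: pair of wooden bails held by a rubber band, 109 x 30 x 15 mm; bystander lying loose on the bench. Origin under its middle.
- toe_guard: black plastic bat toe guard, 46 x 112 x 20 mm; bystander lying loose on the bench. Origin under its middle.
- spike_set: set of eight steel shoe spikes on a plastic strip, 50 x 120 x 19 mm; bystander lying loose on the bench. Origin under its middle.
- spike_key: T-handled spike key, 97 x 84 x 14 mm (handle 14 mm thick); bystander lying loose on the bench. Origin under its middle.
- grease_jar: grease jar, 60 mm across, 62 mm high; bystander lying loose on the bench. Origin under its middle.
Things that resemble listed ones, but are neither listed nor needed, are in the scene too. What is shaped like the part that bears mid_a but blue is not meant. Leave any pink look-alike of the part that bears mid_c alone.

How it is judged:
By the outcome, as a careful person would: the job done as asked, in the order asked, and still so for the second after the job is handed in, with the robot touching nothing.
It also fails if it takes over 61 s, if anything falls off the work surface, if the arm or the gripper's body presses on something with over 40 N, if the wrist force passes 120 N, or if a joint passes its speed limit or range.

## Working session

There is one attempt and no reset: what is moved stays moved. The work goes in short steps, Python scripts to look and compute and a tool call to move; the robot and the scene stay as the last step left them, time stands still between calls to the robot, and variables do not carry over. Pictures are saved under pics/ and viewed, at most 10 in all, crops included, and the job is handed in when it is done.

Besides the shell and the picture viewer there is one more tool, called after ">>>" by a JSON object that holds its "name" and its "arguments". drive_tool: Moves the arm, as the interface text tells. Its arguments: {"type":"object","properties":{"plan":{"type":"array"}},"required":["plan"]}

```bash
mkdir -p pics; ls; python3 - <<'E'
from rig import robot
import cv2
s=robot.get_state(); print(s)
for c in("scene","top"):
    im=robot.camera(c); cv2.imwrite(f"pics/{c}0.png",cv2.resize(im["color"],(800,600),interpolation=cv2.INTER_CUBIC))
    print(c,im["K"].tolist(),im["dist"],im["R"].tolist(),im["t"])
    for q in("mid_a","rib_a","seat","spider"):
        for d in robot.place_of(q,c): print(c,q,d)
E
```

```text
pics
{'time_s': 0.0, 'joint_positions': array([ 1.16597795e+00,  3.20291942e-01,  1.56566551e+00,  1.55210935e-05,
        1.25738677e+00, -2.00295945e-02]), 'qd': array([-0.00043943,  0.00048246, -0.00042851,  0.00051861,  0.00028744,
       -0.0001886 ]), 'joint_efforts': array([ 4.15646928e-04, -4.15521777e+01, -2.34160191e+01,  2.11590242e-05,
        8.20238813e-03,  3.62664736e-06]), 'tool_pos': array([0.21566036, 0.53252028, 0.23048748]), 'tcp_rot': array([ 1.91211937e-01,  9.81548383e-01, -8.54544815e-04, -1.91856526e-04]), 'force': array([0.41051124, 0.59760589, 0.28907265]), 'wrist_torque': array([ 0.04125751,  0.01354041, -0.03191964]), 'grip_force': 0.0, 'gripper_width': 0.08509870514380403}
scene [[453.74634411841805, 0.0, 252.06857353375312], [0.0, 453.74634411841805, 193.41172547510615], [0.0, 0.0, 1.0]] [-0.12635952  0.          0.          0.          0.        ] [[-0.7621496842629129, 0.6471845756199517, 0.016732718176241026], [0.37865985970950494, 0.4665906346763089, -0.7993183910539886], [-0.5251138632932104, -0.6028642506501631, -0.6006747255089874]] [ 0.38974415
[... 1012 characters left out ...]
919399886884174]] [0.01871457 0.55447345 1.21908395]
top mid_a {'location': [340.3, 205.6], 'p': 0.97}
top mid_a {'location': [313.9, 171.6], 'p': 0.94}
top mid_a {'location': [293.4, 210.8], 'p': 0.67}
top mid_a {'location': [332.9, 117.5], 'p': 0.56}
top rib_a {'location': [330.0, 121.8], 'p': 0.96}
top rib_a {'location': [302.9, 202.7], 'p': 0.88}
top rib_a {'location': [404.7, 277.0], 'p': 0.72}
top rib_a {'location': [344.9, 194.0], 'p': 0.71}
top rib_a {'location': [312.0, 157.5], 'p': 0.71}
top seat {'location': [193.6, 184.7], 'p': 0.92}
top seat {'location': [252.1, 133.0], 'p': 0.69}
top seat {'location': [355.8, 272.3], 'p': 0.27}
top spider {'location': [302.9, 200.8], 'p': 0.61}
```

View pics/scene0.png

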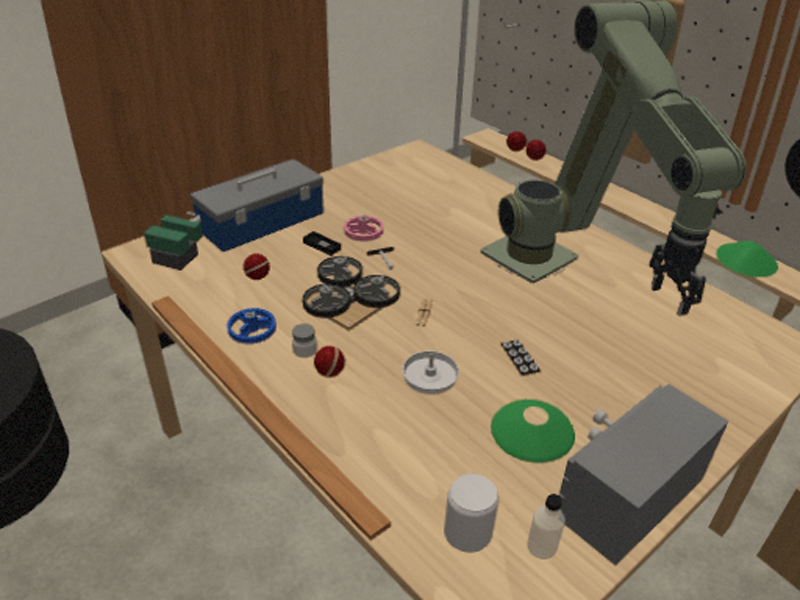

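View pics/top0.png

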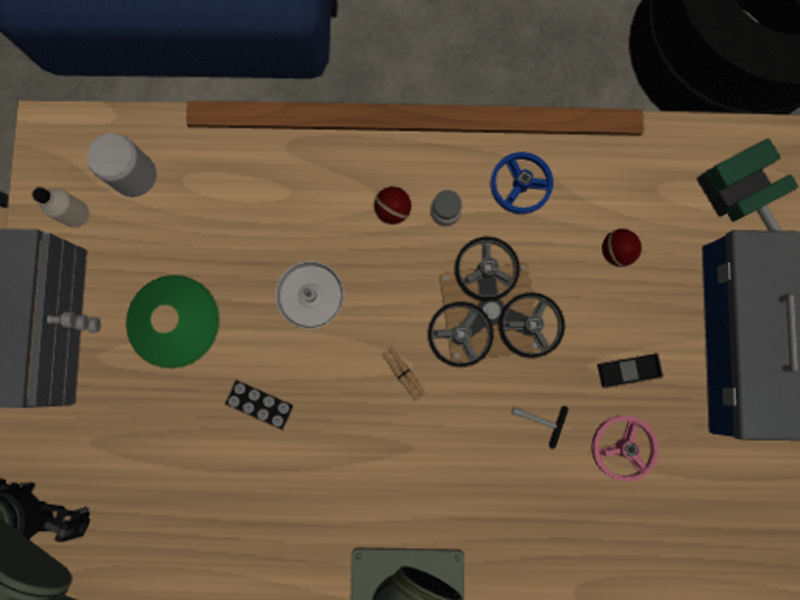

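Both views show the three black wheels in a cluster, with hubs at about top px (312,171), (295,213) and (341,207). The tin is at top px (198,188). The blue and pink look-alikes lie apart from the cluster and are not used.

```bash
cat > h.py <<'E'
import numpy as np, cv2
from rig import robot
from scipy.optimize import least_squares
def proj(im,X): return cv2.projectPoints(np.atleast_2d(X).astype(float),cv2.Rodrigues(im["R"])[0],im["t"],im["K"],im["dist"])[0][:,0]
def tri(ims,uvs):
    r=least_squares(lambda X:np.concatenate([proj(i,X)[0]-u for i,u in zip(ims,uvs)]),[.5,0,.05]); return r.x,np.abs(r.fun).max()
def cloud(im):
    h,w=im["depth"].shape; v,u=np.mgrid[:h,:w]
    n=cv2.undistortPoints(np.stack([u,v],-1).reshape(-1,1,2).astype(float),im["K"],im["dist"])[:,0]
    z=im["depth"].reshape(-1); P=np.c_[n,np.ones(len(n))]*z[:,None]
    W=(P-im["t"])@im["R"]; W[z==0]=np.nan; return W.reshape(h,w,3)
E
python3 - <<'E'
from h import *
S=robot.camera("scene");T=robot.camera("top")
for n,s,t in[("far",(217.9,167.7),(340.3,205.6)),("left?",(208.8,188.8),(313.9,171.6)),("near",(240,184.2),(293.4,210.8)),("seat",(276.1,234.4),(193.6,184.7))]:
    X,e=tri([S,T],[s,t]); print(n,X.round(4),"err",e.round(2))
    for nm,im in(("S",S),("T",T)):
        W=cloud(im); d=np.hypot(W[...,0]-X[0],W[...,1]-X[1])
        c=W[d<.075]; z=c[:,2]; m=d<.03
        top=W[m]; zt=np.nanmax(top[:,2]); k=top[top[:,2]>zt-.008]
        print("  ",nm,"top z",np.nanpercentile(top[:,2],[50,90,99]).round(4),"ctr of top",k.mean(0).round(4),len(k))
c=T["color"][140:250,260:380]
cv2.imwrite("pics/crop.png",cv2.resize(c,(654,600),interpolation=cv2.INTER_CUBIC))
E
```

```text
far [ 0.517  -0.2133  0.0811] err 0.48
   S top z [0.0664 0.084  0.0874] ctr of top [ 0.5156 -0.2157  0.0847] 23
   T top z [0.062  0.0851 0.0891] ctr of top [ 0.5144 -0.2173  0.0857] 66
left? [ 0.6157 -0.1419  0.0611] err 0.56
   S top z [0.0613 0.083  0.0864] ctr of top [ 0.6183 -0.136   0.083 ] 33
   T top z [0.0672 0.085  0.0886] ctr of top [ 0.6165 -0.136   0.0851] 70
near [ 0.5026 -0.0845  0.0633] err 0.13
   S top z [0.0575 0.0821 0.0882] ctr of top [ 0.498  -0.086   0.0853] 22
   T top z [0.0562 0.0848 0.089 ] ctr of top [ 0.4954 -0.0872  0.0856] 57
seat [0.5753 0.2041 0.0415] err 0.01
   S top z [0.0079 0.0429 0.0676] ctr of top [0.5688 0.1959 0.069 ] 4
   T top z [0.0075 0.0322 0.0711] ctr of top [0.5667 0.1945 0.0719] 5
```

View pics/crop.png

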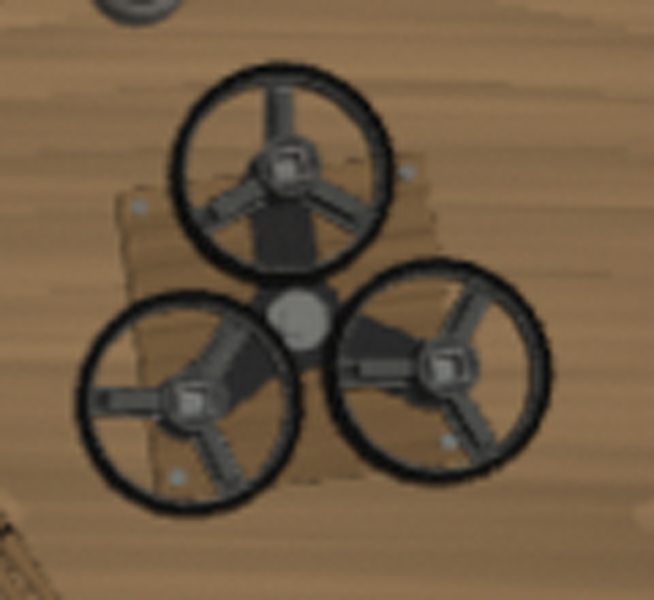

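The crop shows three wheels with hub tops at crop px (447,366), (288,165) and (193,402). The tyre circles are centred near (439,371), (282,173) and (189,403). I'll fit the known 76 mm triangle to these.

```bash
python3 - <<'E'
from h import *
S=robot.camera("scene");T=robot.camera("top")
f=lambda p:np.array([(p[0]+.5)/5.45-.5+260,(p[1]+.5)/5.4545-.5+140])
hub=[f(p) for p in[(447,366),(288,165),(193,402)]]; ty=[f(p) for p in[(439,371),(282.5,173),(189,403.5)]]
def back(uv,z):
    n=cv2.undistortPoints(np.array([[uv]],float),T["K"],T["dist"])[0,0]; d=T["R"].T@np.r_[n,1]; c=-T["R"].T@T["t"]; return (c+d*(z-c[2])/d[2])[:2]
P=[back(u,.086) for u in hub];Q=[back(u,.058) for u in ty]
print(np.round(P,4).tolist(),np.round(Q,4).tolist())
C=np.array([[.5155,-.2163],[.6170,-.1360],[.497,-.0866]])
for nm,M in(("hub",np.array(P)),("tyre",np.array(Q)),("depth",C)):
    m=lambda x:np.array([[x[0]+.076*np.cos(x[2]+k*2*np.pi/3),x[1]+.076*np.sin(x[2]+k*2*np.pi/3)] for k in range(3)])
    o=M[[1,2,0]]; r=least_squares(lambda x:(m(x)-o).ravel(),[.543,-.146,.1])
    print(nm,r.x.round(4),"left,near,far",m(r.x).round(4).tolist(),"res",np.abs(r.fun).max().round(4))
# spindle tip
for q in("seat",):
  W=cloud(T);d=np.hypot(W[...,0]-.57,W[...,1]-.2);
  for lo,hi in((.05,.08),(.024,.04),(.016,.023)):
    m=(d<.075)&(W[...,2]>lo)&(W[...,2]<hi);print(lo,W[m].mean(0).round(4),m.sum(), np.argwhere(m).mean(0).round(1), W[m].min(0).round(4),W[m].max(0).round(4))
c=T["color"][155:220,160:235];cv2.imwrite("pics/tin.png",cv2.resize(c,(600,520),interpolation=cv2.INTER_CUBIC))
E
```

```text
[[0.5142, -0.2166], [0.617, -0.1352], [0.4936, -0.0867]] [[0.5143, -0.2181], [0.6179, -0.1361], [0.4951, -0.0873]]
hub [ 0.5416 -0.1462  0.1512] left,near,far [[0.6167, -0.1347], [0.4941, -0.0868], [0.514, -0.217]] res 0.0006
tyre [ 0.5424 -0.1472  0.1461] left,near,far [[0.6176, -0.1361], [0.4952, -0.0876], [0.5144, -0.2178]] res 0.0003
depth [ 0.5432 -0.1463  0.1402] left,near,far [[0.6184, -0.1357], [0.4963, -0.0864], [0.5147, -0.2168]] res 0.0014
0.05 [0.5664 0.1947 0.0658] 13 [186.6 195.6] [0.5627 0.1906 0.0521] [0.571  0.2    0.0766]
0.024 [0.5655 0.1946 0.0282] 82 [188.8 197.3] [0.5032 0.1313 0.024 ] [0.6309 0.2581 0.0366]
0.016 [0.5738 0.2024 0.0202] 138 [186.4 195.1] [0.5036 0.1315 0.0162] [0.6321 0.2587 0.023 ]
```

View pics/tin.png

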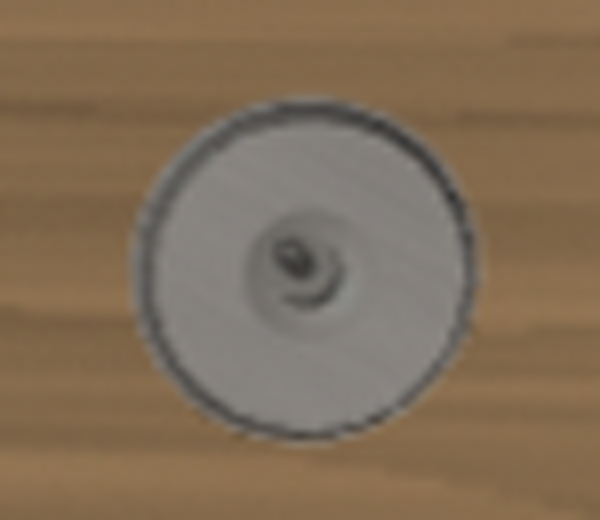

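The tin's rim is a clean circle, centred near full-frame px (198,189), with the spindle tip at about (197,187). That puts its axis at about (0.567, 0.195). I'm now moving to the nearest wheel.

>>> {"name": "drive_tool", "arguments": {"plan": [[[0,0,0,1.64,-3.65,0,5],[0,0,0,1.64,-3.65,0,5],[0,0,0,1.64,-3.65,0,5],[0,0,0,1.64,-3.65,0,5],[0,0,0,1.64,-3.65,0,5]]]}}

```text
time_s: 1.12
tool_pos: [0.2981, 0.3488, 0.2314]
tcp_rot: [0.191, 0.982, 0.0, 0.0]
force: [0.5, 0.0, -0.6]
gripper_width: 0.0498
grip_force: 0.0
```

>>> {"name": "drive_tool", "arguments": {"plan": [[[0,0,0,1.64,-3.65,0,5],[0,0,0,1.64,-3.65,0,5],[0,0,0,1.64,-3.65,0,5],[0,0,0,1.64,-3.65,0,5],[0,0,0,1.64,-3.65,0,5]]]}}

```text
time_s: 1.53
tool_pos: [0.3802, 0.1662, 0.2317]
tcp_rot: [0.191, 0.982, 0.0, 0.0]
force: [1.0, 0.2, -0.1]
gripper_width: 0.0501
grip_force: 0.0
```

>>> {"name": "drive_tool", "arguments": {"plan": [[[0,0,0,1.64,-3.65,0,5],[0,0,0,1.64,-3.65,0,5],[0,0,0,1.64,-3.65,0,5],[0,0,0,1.64,-3.65,0,5],[0,0,0,1.64,-3.65,0,5]]]}}

```text
time_s: 1.95
tool_pos: [0.4622, -0.0166, 0.2317]
tcp_rot: [0.191, 0.982, 0.0, 0.0]
force: [1.3, 0.6, 0.2]
gripper_width: 0.05
grip_force: 0.0
```

>>> {"name": "drive_tool", "arguments": {"plan": [[[0,0,0,1.64,-3.65,0,5],[0,0,0,1.64,-3.65,-2,5],[0,0,0,0,0,-3,5],[0,0,0,0,0,-3,5],[0,0,0,0,0,0,5]]]}}

```text
time_s: 2.37
tool_pos: [0.4898, -0.0851, 0.1477]
tcp_rot: [0.192, 0.981, 0.0, -0.006]
force: [-0.6, 0.5, -0.7]
gripper_width: 0.0499
grip_force: 0.0
```

>>> {"name": "drive_tool", "arguments": {"plan": [[[0,0,0,0,0,-2.5,5],[0,0,0,0,0,-2.5,5],[0,0,0,0,0,0,5],[0,0,0,0,0,0,5],[0,0,0,0,0,0,5]]]}}

```text
time_s: 2.78
tool_pos: [0.4948, -0.085, 0.1047]
tcp_rot: [0.191, 0.982, 0.0, 0.002]
force: [0.4, 0.1, 0.4]
gripper_width: 0.05
grip_force: 0.0
```

```bash
python3 - <<'E'
from h import *
s=robot.get_state();print(s["tool_pos"],s["tcp_rot"],s["joint_positions"])
T=robot.camera("top");S=robot.camera("scene")
a=cv2.resize(T["color"][140:250,260:380],(436,400),interpolation=cv2.INTER_CUBIC)
b=cv2.resize(S["color"][110:230,170:280],(364,400),interpolation=cv2.INTER_CUBIC)
cv2.imwrite("pics/c1.png",np.hstack([a,b]))
E
```

```text
[ 0.49484741 -0.0850064   0.10465448] [1.90942480e-01 9.81599963e-01 4.40672534e-05 1.57492202e-03] [-1.93086445e-01  3.25423855e-01  1.91339223e+00  1.16423706e-04
  8.99626808e-01 -1.37971015e+00]
```

View pics/c1.png

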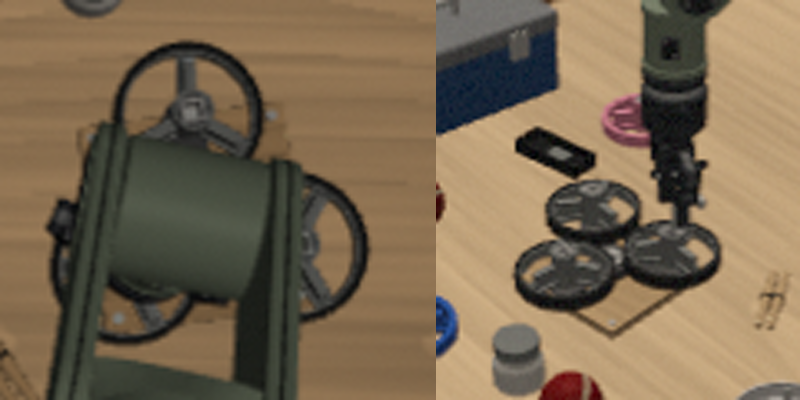

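The top crop shows the forearm hiding the near wheel. The scene crop shows the fingers straddling the near wheel's hub (crop px about 680,225). Next I descend.

>>> {"name": "drive_tool", "arguments": {"plan": [[[0,0,0,0,-0.2,-1.0,5],[0,0,0,0,0,-1.0,5],[0,0,0,0,0,-0.5,5],[0,0,0,0,0,0,5],[0,0,0,0,0,0,5]]]}}

```text
time_s: 3.3
tool_pos: [0.4931, -0.087, 0.0771]
tcp_rot: [0.191, 0.982, 0.0, -0.001]
force: [-0.2, 0.1, 0.6]
gripper_width: 0.0503
grip_force: 0.0
```

>>> {"name": "drive_tool", "arguments": {"plan": [[[0,0,0,0,0,-0.4,5],[0,0,0,0,0,0,5],[0,0,0,0,0,0,5]]]}}

```text
time_s: 3.55
tool_pos: [0.4935, -0.087, 0.0736]
tcp_rot: [0.191, 0.982, 0.0, -0.0]
force: [-0.3, -0.1, 0.0]
gripper_width: 0.0498
grip_force: 0.0
```

>>> {"name": "drive_tool", "arguments": {"plan": [[[0,0,0,0.1,0,0,2.5],[0,0,0,0,0,0,2.5],[0,0,0,0,0,0,2.5],[0,0,0,0,0,0,2.5],[0,0,0,0,0,0,2.5]]]}}

```text
time_s: 3.97
tool_pos: [0.4949, -0.0874, 0.0743]
tcp_rot: [0.191, 0.982, -0.0, 0.001]
force: [-0.5, -1.3, 6.1]
gripper_width: 0.0303
grip_force: 59.2
```

```bash
python3 - <<'E'
from h import *
s=robot.get_state();print({k:np.round(s[k],4).tolist() for k in("tool_pos","force","wrist_torque","gripper_width","grip_force")})
E
```

```text
{'tool_pos': [0.4949, -0.0874, 0.0743], 'force': [-0.5146, -1.3116, 6.055], 'wrist_torque': [-0.3719, 0.2551, -0.0275], 'gripper_width': 0.0303, 'grip_force': 59.241}
```

>>> {"name": "drive_tool", "arguments": {"plan": [[[0,0,0,0,0,0.1,2.5],[0,0,0,0,0,0,2.5],[0,0,-5,0,0,0,2.5],[0,0,-5,0,0,0,2.5]]]}}

```text
time_s: 4.3
tool_pos: [0.4947, -0.0875, 0.0745]
tcp_rot: [0.278, 0.961, -0.0, 0.0]
force: [-0.9, -3.9, -0.3]
gripper_width: 0.03
grip_force: 60.1
```

```bash
cat > st.py <<'E'
from h import *
s=robot.get_state();print({k:np.round(s[k],4).tolist() for k in("time_s","tool_pos","tcp_rot","force","wrist_torque","gripper_width","grip_force")}, round(s["joint_positions"][5],3), s["joint_efforts"].round(3)[5])
E
python3 st.py
```

```text
{'time_s': 4.3, 'tool_pos': [0.4947, -0.0875, 0.0745], 'tcp_rot': [0.2775, 0.9607, -0.0004, 0.0003], 'force': [-0.8518, -3.944, -0.3042], 'wrist_torque': [-0.532, -0.1048, 0.1425], 'gripper_width': 0.03, 'grip_force': 60.0747} -1.205 -0.698
```

>>> {"name": "drive_tool", "arguments": {"plan": [[[0,0,-6,0,0,0,2.5],[0,0,-6,0,0,0,2.5],[0,0,-6,0,0,0,2.5],[0,0,-6,0,0,0,2.5]]]}}

```text
time_s: 4.63
tool_pos: [0.495, -0.0874, 0.0745]
tcp_rot: [0.472, 0.882, -0.0, 0.001]
force: [0.7, -3.1, -0.6]
gripper_width: 0.0299
grip_force: 60.0
```

```bash
python3 st.py
```

```text
{'time_s': 4.6333, 'tool_pos': [0.495, -0.0874, 0.0745], 'tcp_rot': [0.4717, 0.8817, -0.0001, 0.0006], 'force': [0.75, -3.1034, -0.6324], 'wrist_torque': [-0.3911, -0.2799, 0.2236], 'gripper_width': 0.0299, 'grip_force': 60.0039} -0.785 -0.831
```

>>> {"name": "drive_tool", "arguments": {"plan": [[[0,0,-6,0,0,0,2.5],[0,0,-6,0,0,0,2.5],[0,0,-6,0,0,0,2.5],[0,0,-6,0,0,0,2.5]]]}}

```text
time_s: 4.97
tool_pos: [0.4953, -0.0874, 0.0745]
tcp_rot: [0.645, 0.764, 0.0, 0.001]
force: [1.3, -2.3, -2.4]
gripper_width: 0.0304
grip_force: 59.9
```

```bash
python3 st.py
```

```text
{'time_s': 4.9667, 'tool_pos': [0.4953, -0.0874, 0.0745], 'tcp_rot': [0.6447, 0.7644, 0.0002, 0.0009], 'force': [1.3499, -2.3294, -2.3734], 'wrist_torque': [-0.4678, -0.4512, 0.1751], 'gripper_width': 0.0304, 'grip_force': 59.9329} -0.366 -0.829
```

>>> {"name": "drive_tool", "arguments": {"plan": [[[0,0,0,0,0,0,2.5],[0,0,0,0,0,0,2.5],[0,0,0,0,0,0,2.5]]]}}

```text
time_s: 5.22
tool_pos: [0.4952, -0.0873, 0.0745]
tcp_rot: [0.642, 0.766, 0.0, 0.001]
force: [3.4, -3.4, -3.5]
gripper_width: 0.0306
grip_force: 59.6
```

```bash
python3 st.py; python3 - <<'E'
from h import *
T=robot.camera("top");S=robot.camera("scene")
a=cv2.resize(T["color"][140:250,260:380],(436,400),interpolation=cv2.INTER_CUBIC)
b=cv2.resize(S["color"][120:220,170:261],(364,400),interpolation=cv2.INTER_CUBIC)
cv2.imwrite("pics/c2.png",np.hstack([a,b]))
E
```

```text
{'time_s': 5.2167, 'tool_pos': [0.4952, -0.0873, 0.0745], 'tcp_rot': [0.6423, 0.7665, 0.0003, 0.0007], 'force': [3.3598, -3.4085, -3.4773], 'wrist_torque': [-0.5907, -0.7243, 0.0908], 'gripper_width': 0.0306, 'grip_force': 59.6448} -0.373 0.063
```

View pics/c2.png

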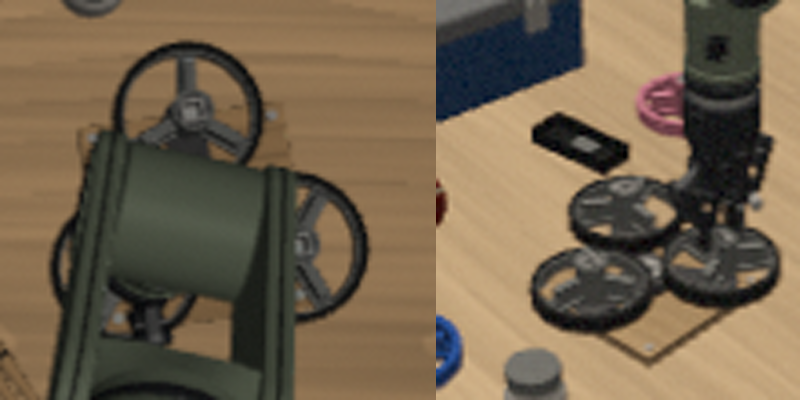

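The scene crop shows the gripper on the near wheel, whose hub is at about (720,240) and whose spokes have visibly turned. The other two wheels are unchanged. Measured drag was 0.14–0.22 N m. I'll compare that with the next wheel.

>>> {"name": "drive_tool", "arguments": {"plan": [[[0,0,0,0,0,0,5],[0,0,0,0,0,0,5],[0,0,0,0,0,0,5],[0,0,0,0,0,1,5],[0,0,0,0,0,2.5,5]]]}}

```text
time_s: 5.73
tool_pos: [0.4919, -0.0863, 0.1081]
tcp_rot: [0.643, 0.766, -0.002, -0.003]
force: [0.4, -0.0, 0.9]
gripper_width: 0.0497
grip_force: 0.0
```

>>> {"name": "drive_tool", "arguments": {"plan": [[[0,0,0,3.0,-1.2,0.5,5],[0,0,0,3.0,-1.2,0,5],[0,0,0,3.1,-1.2,0,5],[0,0,0,3.1,-1.2,0,5],[0,0,0,0,0,0,5]]]}}

```text
time_s: 6.15
tool_pos: [0.6222, -0.137, 0.1157]
tcp_rot: [0.643, 0.766, 0.002, 0.003]
force: [1.1, 0.6, 0.5]
gripper_width: 0.05
grip_force: 0.0
```

>>> {"name": "drive_tool", "arguments": {"plan": [[[0,0,0,0,0,0,5],[0,0,0,0,0,0,5]]]}}

```text
time_s: 6.32
tool_pos: [0.6155, -0.1346, 0.1148]
tcp_rot: [0.643, 0.766, -0.0, -0.001]
force: [-0.7, 1.0, 0.5]
gripper_width: 0.0499
grip_force: 0.0
```

```bash
python3 st.py
```

```text
{'time_s': 6.3167, 'tool_pos': [0.6155, -0.1346, 0.1148], 'tcp_rot': [0.6431, 0.7658, -0.0003, -0.0008], 'force': [-0.6531, 1.0135, 0.4961], 'wrist_torque': [-0.0342, 0.0179, -0.0383], 'gripper_width': 0.0499, 'grip_force': 0.0} -0.408 -0.001
```

>>> {"name": "drive_tool", "arguments": {"plan": [[[0,0,0,0.1,-0.1,-1.5,5],[0,0,0,0,0,-1.5,5],[0,0,0,0,0,-0.6,5],[0,0,0,0,0,0,5],[0,0,0,0,0,0,5]]]}}

```text
time_s: 6.73
tool_pos: [0.6169, -0.1357, 0.0791]
tcp_rot: [0.643, 0.766, -0.0, -0.0]
force: [0.9, -0.6, 0.5]
gripper_width: 0.0505
grip_force: 0.0
```

>>> {"name": "drive_tool", "arguments": {"plan": [[[0,0,0,0,0,-0.4,5],[0,0,0,0,0,0,5],[0,0,0,0,0,0,5]]]}}

```text
time_s: 6.98
tool_pos: [0.6176, -0.136, 0.0752]
tcp_rot: [0.643, 0.766, 0.0, 0.0]
force: [-0.0, -1.0, -0.3]
gripper_width: 0.0498
grip_force: 0.0
```

>>> {"name": "drive_tool", "arguments": {"plan": [[[0,0,0,0,0,0,2.5],[0,0,0,0,0,0,2.5],[0,0,0,0,0,0,2.5],[0,0,0,0,0,0,2.5],[0,0,0,0,0,0,2.5]]]}}

```text
time_s: 7.4
tool_pos: [0.6176, -0.1362, 0.0755]
tcp_rot: [0.643, 0.766, 0.0, 0.0]
force: [-1.8, 0.1, 6.1]
gripper_width: 0.0299
grip_force: 59.2
```

```bash
python3 st.py
```

```text
{'time_s': 7.4, 'tool_pos': [0.6176, -0.1362, 0.0755], 'tcp_rot': [0.6431, 0.7658, 0.0001, 0.0003], 'force': [-1.8192, 0.1126, 6.124], 'wrist_torque': [-0.0509, 0.3535, 0.078], 'gripper_width': 0.0299, 'grip_force': 59.2108} -0.409 -0.002
```

>>> {"name": "drive_tool", "arguments": {"plan": [[[0,0,0,0,0,0.1,2.5],[0,0,0,0,0,0,2.5],[0,0,5,0,0,0,2.5],[0,0,5,0,0,0,2.5]]]}}

```text
time_s: 7.73
tool_pos: [0.6175, -0.1361, 0.0756]
tcp_rot: [0.572, 0.82, -0.0, 0.0]
force: [-1.6, -1.2, 1.4]
gripper_width: 0.0306
grip_force: 60.0
```

```bash
python3 st.py
```

```text
{'time_s': 7.7333, 'tool_pos': [0.6175, -0.1361, 0.0756], 'tcp_rot': [0.5722, 0.8201, -0.0, 0.0], 'force': [-1.5757, -1.2438, 1.3938], 'wrist_torque': [-0.0775, 0.1394, 0.0034], 'gripper_width': 0.0306, 'grip_force': 59.9503} -0.587 0.889
```

>>> {"name": "drive_tool", "arguments": {"plan": [[[0,0,6,0,0,0,2.5],[0,0,6,0,0,0,2.5],[0,0,6,0,0,0,2.5],[0,0,6,0,0,0,2.5]]]}}

```text
time_s: 8.07
tool_pos: [0.6172, -0.1362, 0.0756]
tcp_rot: [0.389, 0.921, -0.0, -0.0]
force: [-0.7, -1.0, 2.1]
gripper_width: 0.0303
grip_force: 60.0
```

```bash
python3 st.py
```

```text
{'time_s': 8.0667, 'tool_pos': [0.6172, -0.1362, 0.0756], 'tcp_rot': [0.3887, 0.9214, -0.0002, -0.0003], 'force': [-0.7183, -1.0275, 2.0604], 'wrist_torque': [-0.135, 0.2577, 0.0212], 'gripper_width': 0.0303, 'grip_force': 59.9901} -1.007 1.013
```

>>> {"name": "drive_tool", "arguments": {"plan": [[[0,0,6,0,0,0,2.5],[0,0,6,0,0,0,2.5],[0,0,6,0,0,0,2.5],[0,0,6,0,0,0,2.5]]]}}

```text
time_s: 8.4
tool_pos: [0.6171, -0.1364, 0.0756]
tcp_rot: [0.189, 0.982, -0.0, -0.0]
force: [-0.8, -1.2, 1.8]
gripper_width: 0.03
grip_force: 60.0
```

```bash
python3 st.py
```

```text
{'time_s': 8.4, 'tool_pos': [0.6171, -0.1364, 0.0756], 'tcp_rot': [0.1886, 0.9821, -0.0003, -0.0005], 'force': [-0.8066, -1.2412, 1.8471], 'wrist_torque': [-0.1979, 0.3757, -0.0354], 'gripper_width': 0.03, 'grip_force': 60.0069} -1.426 1.012
```

>>> {"name": "drive_tool", "arguments": {"plan": [[[0,0,0,0,0,0,2.5],[0,0,0,0,0,0,2.5]]]}}

```text
time_s: 8.57
tool_pos: [0.6172, -0.1363, 0.0756]
tcp_rot: [0.192, 0.981, -0.0, -0.0]
force: [-1.8, -1.4, 2.5]
gripper_width: 0.0302
grip_force: 60.0
```

```bash
python3 st.py
```

```text
{'time_s': 8.5667, 'tool_pos': [0.6172, -0.1363, 0.0756], 'tcp_rot': [0.1924, 0.9813, -0.0002, -0.0003], 'force': [-1.8242, -1.4474, 2.5146], 'wrist_torque': [-0.2806, 0.3341, 0.0117], 'gripper_width': 0.0302, 'grip_force': 60.0146} -1.419 -0.086
```

The near wheel drags at about 0.2 N m, and this one turns with almost no torque. Next is the third wheel.

>>> {"name": "drive_tool", "arguments": {"plan": [[[0,0,0,0,0,0,5],[0,0,0,0,0,0,5],[0,0,0,0,0,0,5],[0,0,0,0,0,1,5],[0,0,0,0,0,2.5,5]]]}}

```text
time_s: 8.98
tool_pos: [0.6154, -0.1353, 0.1081]
tcp_rot: [0.191, 0.981, 0.0, -0.004]
force: [-0.5, -0.3, -0.4]
gripper_width: 0.0499
grip_force: 0.0
```

>>> {"name": "drive_tool", "arguments": {"plan": [[[0,0,0,-2.6,-2.0,0.5,5],[0,0,0,-2.6,-2.0,0,5],[0,0,0,-2.6,-2.0,0,5],[0,0,0,-2.6,-2.0,0,5],[0,0,0,0,0,0,5]]]}}

```text
time_s: 9.4
tool_pos: [0.5093, -0.2182, 0.1165]
tcp_rot: [0.193, 0.981, -0.001, -0.001]
force: [-0.5, -0.0, 0.2]
gripper_width: 0.0501
grip_force: 0.0
```

>>> {"name": "drive_tool", "arguments": {"plan": [[[0,0,0,0,0,0,5],[0,0,0,0,0,0,5],[0,0,0,0,0,0,5]]]}}

```text
time_s: 9.65
tool_pos: [0.5148, -0.2156, 0.1162]
tcp_rot: [0.191, 0.982, 0.0, 0.001]
force: [-0.2, 0.1, 0.5]
gripper_width: 0.0501
grip_force: 0.0
```

>>> {"name": "drive_tool", "arguments": {"plan": [[[0,0,0,0.1,-0.1,-1.5,5],[0,0,0,0,0,-1.5,5],[0,0,0,0,0,-0.7,5],[0,0,0,0,0,0,5],[0,0,0,0,0,0,5]]]}}

```text
time_s: 10.07
tool_pos: [0.5151, -0.2165, 0.0785]
tcp_rot: [0.191, 0.982, 0.0, -0.0]
force: [0.3, 0.2, -0.1]
gripper_width: 0.05
grip_force: 0.0
```

>>> {"name": "drive_tool", "arguments": {"plan": [[[0,0,0,0,0,-0.35,5],[0,0,0,0,0,0,5],[0,0,0,0,0,0,5]]]}}

```text
time_s: 10.32
tool_pos: [0.5148, -0.217, 0.0756]
tcp_rot: [0.191, 0.982, -0.0, 0.0]
force: [0.4, 0.3, 0.4]
gripper_width: 0.05
grip_force: 0.0
```

>>> {"name": "drive_tool", "arguments": {"plan": [[[0,0,0,0,0,0,2.5],[0,0,0,0,0,0,2.5],[0,0,0,0,0,0,2.5],[0,0,0,0,0,0,2.5],[0,0,0,0,0,0,2.5]]]}}

```text
time_s: 10.73
tool_pos: [0.5148, -0.2178, 0.0761]
tcp_rot: [0.191, 0.982, -0.001, 0.001]
force: [-1.1, -2.5, 6.0]
gripper_width: 0.0306
grip_force: 59.1
```

```bash
python3 st.py
```

```text
{'time_s': 10.7333, 'tool_pos': [0.5148, -0.2178, 0.0761], 'tcp_rot': [0.1911, 0.9816, -0.0006, 0.0007], 'force': [-1.0572, -2.5015, 5.9615], 'wrist_torque': [-0.4137, 0.318, -0.0039], 'gripper_width': 0.0306, 'grip_force': 59.1239} -1.606 0.006
```

>>> {"name": "drive_tool", "arguments": {"plan": [[[0,0,0,0,0,0.1,2.5],[0,0,0,0,0,0,2.5],[0,0,-5,0,0,0,2.5],[0,0,-5,0,0,0,2.5]]]}}

```text
time_s: 11.07
tool_pos: [0.5147, -0.2176, 0.0763]
tcp_rot: [0.278, 0.961, -0.0, 0.0]
force: [-0.9, -2.2, 1.5]
gripper_width: 0.0302
grip_force: 60.2
```

```bash
python3 st.py
```

```text
{'time_s': 11.0667, 'tool_pos': [0.5147, -0.2176, 0.0763], 'tcp_rot': [0.2779, 0.9606, -0.0004, 0.0004], 'force': [-0.8914, -2.2477, 1.4909], 'wrist_torque': [-0.5832, 0.1168, -0.0557], 'gripper_width': 0.0302, 'grip_force': 60.1621} -1.427 -0.898
```

>>> {"name": "drive_tool", "arguments": {"plan": [[[0,0,-6,0,0,0,2.5],[0,0,-6,0,0,0,2.5],[0,0,-6,0,0,0,2.5],[0,0,-6,0,0,0,2.5]]]}}

```text
time_s: 11.4
tool_pos: [0.5148, -0.2175, 0.0763]
tcp_rot: [0.472, 0.882, -0.0, 0.001]
force: [-0.5, -4.1, 1.4]
gripper_width: 0.0301
grip_force: 60.1
```

```bash
python3 st.py
```

```text
{'time_s': 11.4, 'tool_pos': [0.5148, -0.2175, 0.0763], 'tcp_rot': [0.4721, 0.8816, -0.0002, 0.0006], 'force': [-0.4902, -4.1446, 1.3754], 'wrist_torque': [-0.5733, 0.0532, -0.0001], 'gripper_width': 0.0301, 'grip_force': 60.1349} -1.007 -1.022
```

>>> {"name": "drive_tool", "arguments": {"plan": [[[0,0,-6,0,0,0,2.5],[0,0,-6,0,0,0,2.5],[0,0,-6,0,0,0,2.5],[0,0,-6,0,0,0,2.5]]]}}

```text
time_s: 11.73
tool_pos: [0.515, -0.2176, 0.0763]
tcp_rot: [0.645, 0.764, 0.0, 0.001]
force: [0.3, -2.5, 0.1]
gripper_width: 0.0298
grip_force: 60.1
```

```bash
python3 st.py
```

```text
{'time_s': 11.7333, 'tool_pos': [0.515, -0.2176, 0.0763], 'tcp_rot': [0.645, 0.7641, 0.0, 0.0008], 'force': [0.2959, -2.4662, 0.1152], 'wrist_torque': [-0.5625, -0.1038, -0.0297], 'gripper_width': 0.0298, 'grip_force': 60.0616} -0.588 -1.02
```

>>> {"name": "drive_tool", "arguments": {"plan": [[[0,0,0,0,0,0,2.5],[0,0,0,0,0,0,2.5]]]}}

```text
time_s: 11.9
tool_pos: [0.515, -0.2175, 0.0763]
tcp_rot: [0.642, 0.767, 0.0, 0.001]
force: [-0.0, -3.8, 0.1]
gripper_width: 0.0305
grip_force: 60.0
```

The near wheel is the dragging one, with torques of 0.2, about 0 and about 0 N m. I'm going back to it.

>>> {"name": "drive_tool", "arguments": {"plan": [[[0,0,0,0,0,0,5],[0,0,0,0,0,0,5],[0,0,0,0,0,0,5],[0,0,0,0,0,1,5],[0,0,0,0,0,2.5,5]]]}}

```text
time_s: 12.32
tool_pos: [0.5122, -0.2157, 0.109]
tcp_rot: [0.643, 0.766, -0.001, -0.004]
force: [1.4, -1.1, 0.1]
gripper_width: 0.0501
grip_force: 0.0
```

>>> {"name": "drive_tool", "arguments": {"plan": [[[0,0,0,-0.5,3.2,0.5,5],[0,0,0,-0.5,3.2,0,5],[0,0,0,-0.5,3.3,0,5],[0,0,0,-0.5,3.3,0,5],[0,0,0,0,0,0,5]]]}}

```text
time_s: 12.73
tool_pos: [0.4927, -0.0824, 0.1168]
tcp_rot: [0.642, 0.767, 0.0, -0.002]
force: [0.3, -0.9, 0.2]
gripper_width: 0.0504
grip_force: 0.0
```

>>> {"name": "drive_tool", "arguments": {"plan": [[[0,0,0,0,0,0,5],[0,0,0,0,0,0,5],[0,0,0,0,0,0,5]]]}}

```text
time_s: 12.98
tool_pos: [0.495, -0.0879, 0.1166]
tcp_rot: [0.643, 0.766, 0.0, 0.0]
force: [-0.4, -0.9, -0.7]
gripper_width: 0.0497
grip_force: 0.0
```

>>> {"name": "drive_tool", "arguments": {"plan": [[[0,0,0,0.05,0,-1.5,5],[0,0,0,0,0,-1.5,5],[0,0,0,0,0,-0.7,5],[0,0,0,0,0,0,5],[0,0,0,0,0,0,5]]]}}

```text
time_s: 13.4
tool_pos: [0.4951, -0.0877, 0.0791]
tcp_rot: [0.644, 0.765, -0.0, -0.0]
force: [0.4, 0.6, -0.5]
gripper_width: 0.0498
grip_force: 0.0
```

>>> {"name": "drive_tool", "arguments": {"plan": [[[0,0,0,0,0,-0.4,5],[0,0,0,0,0,0,5],[0,0,0,0,0,0,5]]]}}

```text
time_s: 13.65
tool_pos: [0.4952, -0.0872, 0.0755]
tcp_rot: [0.643, 0.766, 0.0, 0.0]
force: [-0.4, 0.8, -0.7]
gripper_width: 0.0498
grip_force: 0.0
```

>>> {"name": "drive_tool", "arguments": {"plan": [[[0,0,0,0,0,0,2.5],[0,0,0,0,0,0,2.5],[0,0,0,0,0,0,2.5],[0,0,0,0,0,0,2.5],[0,0,0,0,0,0,2.5]]]}}

```text
time_s: 14.07
tool_pos: [0.495, -0.0871, 0.076]
tcp_rot: [0.643, 0.766, 0.0, 0.0]
force: [-2.6, 0.0, 5.2]
gripper_width: 0.0301
grip_force: 59.0
```

>>> {"name": "drive_tool", "arguments": {"plan": [[[0,0,0,0,0,0.5,2.5],[0,0,0,0,0,0.5,2.5],[0,0,0,0,0,0,2.5]]]}}

```text
time_s: 14.32
tool_pos: [0.495, -0.087, 0.0858]
tcp_rot: [0.643, 0.766, 0.0, 0.0]
force: [0.2, -0.3, -3.4]
gripper_width: 0.0301
grip_force: 59.8
```

```bash
python3 st.py
```

```text
{'time_s': 14.3167, 'tool_pos': [0.495, -0.087, 0.0858], 'tcp_rot': [0.6431, 0.7658, 0.0001, 0.0001], 'force': [0.232, -0.3016, -3.444], 'wrist_torque': [0.0009, 0.0191, -0.0204], 'gripper_width': 0.0301, 'grip_force': 59.7674} -0.371 0.0
```

```bash
python3 - <<'E'
from h import *
T=robot.camera("top");S=robot.camera("scene")
def back(T,uv,z):
    n=cv2.undistortPoints(np.array([[uv]],float),T["K"],T["dist"])[0,0]; d=T["R"].T@np.r_[n,1]; c=-T["R"].T@T["t"]; return (c+d*(z-c[2])/d[2])[:2].round(4)
for nm,im,c0 in(("T",T,(197,188)),("S",S,(276,237))):
    hsv=cv2.cvtColor(im["color"],cv2.COLOR_BGR2HSV)
    m=((hsv[...,1]<60)).astype(np.uint8); yy,xx=np.mgrid[:384,:512]; m[np.hypot(xx-c0[0],yy-c0[1])>32]=0
    n,l,st,ce=cv2.connectedComponentsWithStats(m); k=1+np.argmax(st[1:,4])
    cs,_=cv2.findContours((l==k).astype(np.uint8),cv2.RETR_EXTERNAL,cv2.CHAIN_APPROX_NONE)
    h=cv2.convexHull(max(cs,key=len)); e=cv2.fitEllipse(h); print(nm,e,st[k], "rim@.022",back(im,e[0],.022),"@.011",back(im,e[0],.011))
    print("tip proj of (.567,.195,.07)",proj(im,[.567,.195,.07]),"collar",proj(im,[.567,.195,.03]))
print("tip T",back(T,(196.4,186.4),.068))
c=S["color"][215:260,245:305];d=T["color"][165:210,167:227]
cv2.imwrite("pics/tin2.png",np.vstack([cv2.resize(x,(400,300),interpolation=cv2.INTER_CUBIC) for x in(c,d)]))
E
```

```text
T ((197.56109619140625, 188.28033447265625), (42.89015197753906, 43.759910583496094), 63.7420768737793) [ 176  167   44   44 1490] rim@.022 [0.5677 0.1948] @.011 [0.5692 0.1962]
tip proj of (.567,.195,.07) [[195.31284327 186.18410921]] collar [[197.12728661 188.13725024]]
S ((275.1665954589844, 237.52952575683594), (27.44351577758789, 35.82981491088867), 94.40901184082031) [257 224  37  28 783] rim@.022 [0.5736 0.1989] @.011 [0.5651 0.1904]
tip proj of (.567,.195,.07) [[276.46951433 225.93345489]] collar [[275.9055286  234.47382213]]
tip T [0.5667 0.1922]
```

View pics/tin2.png

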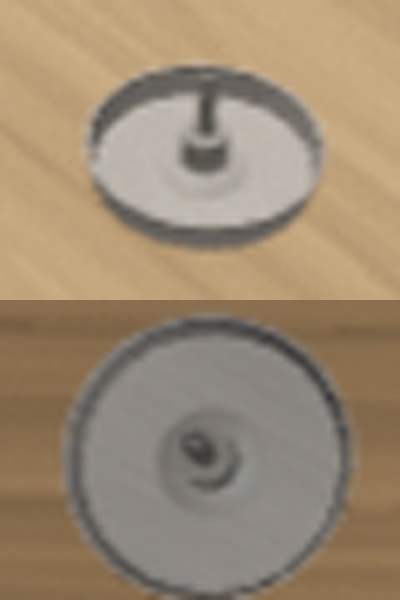

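>>> {"name": "drive_tool", "arguments": {"plan": [[[0,0,0,0,0,1,2.5],[0,0,0,0,0,2,2.5],[0,0,0,0,0,2,2.5],[0,0,0,0,0,2,2.5],[0,0,0,0,0,0.5,2.5]]]}}

```text
time_s: 14.83
tool_pos: [0.4966, -0.0873, 0.1636]
tcp_rot: [0.643, 0.766, 0.001, 0.002]
force: [1.0, 0.1, -2.6]
gripper_width: 0.0301
grip_force: 61.0
```

The tin views agree with the spindle axis at about (0.567, 0.195). The tip is at scene px about (276,226.5) and the collar at top px about (198,188). I'm now carrying the wheel over.

>>> {"name": "drive_tool", "arguments": {"plan": [[[0,0,0,0.5,2.0,0,2.5],[0,0,0,0.9,3.5,0,2.5],[0,0,0,0.9,3.5,0,2.5],[0,0,0,0.9,3.5,0,2.5],[0,0,0,0.9,3.5,0,2.5]]]}}

```text
time_s: 15.25
tool_pos: [0.5355, 0.0744, 0.1597]
tcp_rot: [0.643, 0.766, -0.001, -0.0]
force: [0.9, -0.9, -4.2]
gripper_width: 0.0303
grip_force: 61.0
```

>>> {"name": "drive_tool", "arguments": {"plan": [[[0,0,0,0.9,3.5,0,2.5],[0,0,0,0.9,3.5,0,2.5],[0,0,0,0.8,3.2,0,2.5],[0,0,0,0.5,2.0,0,2.5],[0,0,0,0,0,0,2.5]]]}}

```text
time_s: 15.67
tool_pos: [0.5675, 0.1992, 0.1593]
tcp_rot: [0.642, 0.767, 0.001, -0.001]
force: [1.0, -0.4, -3.0]
gripper_width: 0.03
grip_force: 60.9
```

>>> {"name": "drive_tool", "arguments": {"plan": [[[0,0,0,0,0,-1.5,2.5],[0,0,0,0,0,-1.5,2.5],[0,0,0,0,0,0,2.5],[0,0,0,0,0,0,2.5],[0,0,0,0,0,0,2.5]]]}}

```text
time_s: 16.08
tool_pos: [0.5672, 0.1946, 0.1306]
tcp_rot: [0.643, 0.766, 0.0, 0.0]
force: [0.0, -0.5, -2.6]
gripper_width: 0.03
grip_force: 60.9
```

```bash
python3 st.py; python3 - <<'E'
from h import *
T=robot.camera("top");S=robot.camera("scene")
a=cv2.resize(T["color"][140:250,260:380],(436,400),interpolation=cv2.INTER_CUBIC)
b=cv2.resize(S["color"][180:270,230:312],(364,400),interpolation=cv2.INTER_CUBIC)
cv2.imwrite("pics/c3.png",np.hstack([a,b]))
p=robot.get_state()["tool_pos"]
for dz in(-.038,-.032):print("foot",proj(S,p+[0,0,dz]))
print(proj(S,[.567,.195,.07]))
E
```

```text
{'time_s': 16.0833, 'tool_pos': [0.5672, 0.1946, 0.1306], 'tcp_rot': [0.6433, 0.7656, 0.0001, 0.0001], 'force': [0.0259, -0.4635, -2.6167], 'wrist_torque': [0.0013, 0.0651, -0.0214], 'gripper_width': 0.03, 'grip_force': 60.9404} 0.138 -0.001
foot [[276.63312917 220.89579843]]
foot [[276.72002694 219.56733122]]
[[276.46951433 225.93345489]]
```

View pics/c3.png

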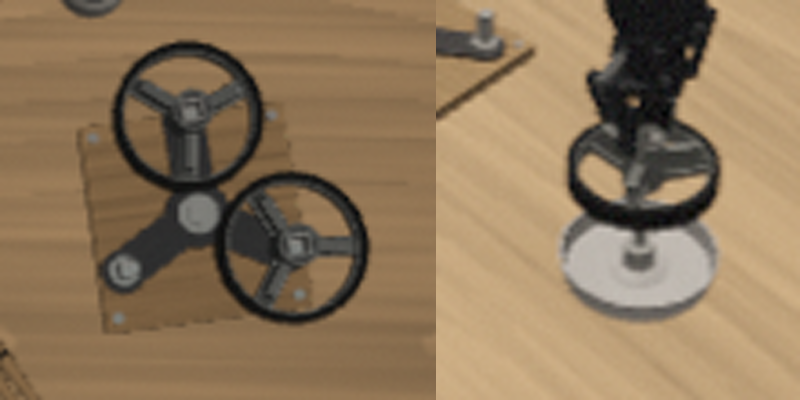

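The top crop shows the two sound wheels seated and turned about 60°, and the near axle (125,268) bare. The scene crop shows the wheel hanging level, centred over the tin's spindle (640,240). I'm lowering it gently.

>>> {"name": "drive_tool", "arguments": {"plan": [[[0,0,0,0,0,-1,2.5],[0,0,0,0,0,-1,2.5],[0,0,0,0,0,-0.5,2.5],[0,0,0,0,0,-0.3,2.5],[0,0,0,0,0,0,2.5]]]}}

```text
time_s: 16.6
tool_pos: [0.5664, 0.1948, 0.101]
tcp_rot: [0.643, 0.766, -0.001, -0.001]
force: [-0.1, -0.3, -3.6]
gripper_width: 0.0302
grip_force: 60.9
```

>>> {"name": "drive_tool", "arguments": {"plan": [[[0,0,0,0,0,-0.3,2.5],[0,0,0,0,0,-0.3,2.5],[0,0,0,0,0,0,2.5]]]}}

```text
time_s: 16.85
tool_pos: [0.5667, 0.1949, 0.0957]
tcp_rot: [0.643, 0.766, -0.0, -0.0]
force: [-0.9, -0.4, -3.8]
gripper_width: 0.0301
grip_force: 60.9
```

>>> {"name": "drive_tool", "arguments": {"plan": [[[0,0,0,0,0,-0.5,2.5],[0,0,0,0,0,-0.5,2.5],[0,0,0,0,0,-0.5,2.5],[0,0,0,0,0,0,2.5],[0,0,0,0,0,0,2.5]]]}}

```text
time_s: 17.27
tool_pos: [0.5668, 0.1949, 0.0807]
tcp_rot: [0.643, 0.766, -0.0, -0.0]
force: [-0.2, -0.0, -3.7]
gripper_width: 0.03
grip_force: 60.9
```

>>> {"name": "drive_tool", "arguments": {"plan": [[[0,0,0,0,0,-0.4,2.5],[0,0,0,0,0,-0.3,2.5],[0,0,0,0,0,-0.1,2.5],[0,0,0,0,0,0,2.5],[0,0,0,0,0,0,2.5]]]}}

```text
time_s: 17.68
tool_pos: [0.567, 0.195, 0.0732]
tcp_rot: [0.643, 0.766, 0.0, 0.0]
force: [0.2, 0.0, -2.7]
gripper_width: 0.03
grip_force: 61.0
```

```bash
python3 st.py
```

```text
{'time_s': 17.6833, 'tool_pos': [0.567, 0.195, 0.0732], 'tcp_rot': [0.6431, 0.7658, 0.0, 0.0], 'force': [0.1749, 0.0142, -2.7288], 'wrist_torque': [0.0438, -0.0499, -0.0354], 'gripper_width': 0.03, 'grip_force': 60.9513} 0.138 0.0
```

Lateral force is near zero. I'm feeling for the seat in small steps.

>>> {"name": "drive_tool", "arguments": {"plan": [[[0,0,0,0,0,-0.2,2.5],[0,0,0,0,0,-0.1,2.5],[0,0,0,0,0,0,2.5]]]}}

```text
time_s: 17.93
tool_pos: [0.5671, 0.195, 0.0702]
tcp_rot: [0.643, 0.766, 0.0, 0.0]
force: [-0.0, -0.5, -4.3]
gripper_width: 0.0305
grip_force: 60.9
```

>>> {"name": "drive_tool", "arguments": {"plan": [[[0,0,0,0,0,-0.1,2.5],[0,0,0,0,0,0,2.5]]]}}

```text
time_s: 18.1
tool_pos: [0.5672, 0.1951, 0.0701]
tcp_rot: [0.643, 0.766, 0.0, 0.0]
force: [-1.2, -0.5, 3.7]
gripper_width: 0.0301
grip_force: 61.6
```

>>> {"name": "drive_tool", "arguments": {"plan": [[[0,0,0,0,0,0.05,5],[0,0,0,0,0,0,5],[0,0,0,0,0,0,5],[0,0,0,0,0,0,5],[0,0,0,0,0,1,5]]]}}

```text
time_s: 18.52
tool_pos: [0.5658, 0.1945, 0.0783]
tcp_rot: [0.643, 0.766, -0.002, -0.001]
force: [-0.6, 0.5, -0.6]
gripper_width: 0.0495
grip_force: 0.0
```

>>> {"name": "drive_tool", "arguments": {"plan": [[[0,0,0,0,0,3,5],[0,0,0,0,0,4,5],[0,0,0,-2,3,4,5],[0,0,0,-2,3.5,1,5],[0,0,0,-2,3.5,0,5]]]}}

```text
time_s: 18.93
tool_pos: [0.5133, 0.2895, 0.1958]
tcp_rot: [0.644, 0.765, 0.004, 0.002]
force: [0.3, -0.1, 0.8]
gripper_width: 0.0499
grip_force: 0.0
```

>>> {"name": "drive_tool", "arguments": {"plan": [[[0,0,0,-2,3.5,0,5],[0,0,0,-2,3.5,0,5],[0,0,0,-2,3,0,5],[0,0,0,-2,3,0,5],[0,0,0,0,0,0,5]]]}}

```text
time_s: 19.35
tool_pos: [0.4281, 0.4232, 0.1915]
tcp_rot: [0.641, 0.768, 0.001, -0.001]
force: [0.4, -0.8, -0.2]
gripper_width: 0.0502
grip_force: 0.0
```

```bash
python3 st.py; python3 - <<'E'
from h import *
T=robot.camera("top");S=robot.camera("scene")
for nm,im in(("S",S),("T",T)):
    W=cloud(im)
    for c in((.567,.195),(.515,-.217)):
        k=W[(np.hypot(W[...,0]-c[0],W[...,1]-c[1])<.016)]; print(nm,c,np.nanpercentile(k[:,2],[50,80,90,99]).round(4))
        R=np.hypot(W[...,0]-c[0],W[...,1]-c[1]); k=W[(R<.06)&(R>.05)&(W[...,2]>.035)]; print("  tyre z",np.nanpercentile(k[:,2],[20,50,80]).round(4))
a=cv2.resize(T["color"][110:240,140:380],(443,240),interpolation=cv2.INTER_CUBIC)
b=cv2.resize(S["color"][130:280,150:320],(408,360),interpolation=cv2.INTER_CUBIC)
cv2.imwrite("pics/c4.png",np.vstack([a,cv2.copyMakeBorder(b,0,0,0,35,cv2.BORDER_CONSTANT)]))
E
```

```text
{'time_s': 19.35, 'tool_pos': [0.4281, 0.4232, 0.1915], 'tcp_rot': [0.641, 0.7675, 0.0011, -0.0014], 'force': [0.4278, -0.8317, -0.168], 'wrist_torque': [-0.0184, -0.0121, -0.063], 'gripper_width': 0.0502, 'grip_force': 0.0} 0.579 0.371
S (0.567, 0.195) [0.069  0.0773 0.0793 0.0818]
  tyre z [0.0423 0.0495 0.0528]
S (0.515, -0.217) [0.0736 0.0842 0.0863 0.0898]
  tyre z [0.0478 0.0548 0.0586]
T (0.567, 0.195) [0.0757 0.0793 0.0806 0.0835]
  tyre z [0.0492 0.052  0.0543]
T (0.515, -0.217) [0.0824 0.0856 0.0873 0.0898]
  tyre z [0.0552 0.0581 0.0604]
```

View pics/c4.png

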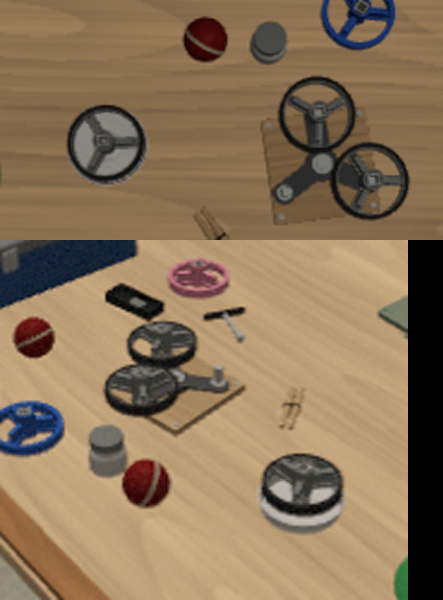

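The final views show the dragging wheel level in the tin, at top crop px (107,143), with its tyre top at 0.052 m as it should be when fully home. The two sound wheels are still on their axles, the bystanders in view are where they were, and the arm is clear.

```bash
python3 -c "
from rig import robot
print(robot.hand_in())"
```

```text
the job is handed in; nothing more can be done
None
```

I found the dragging wheel (about 0.2 N m against nearly 0 for the other two) and moved it onto the flushing tin's spindle, where it sits fully home; all three wheels were turned about 58°, the two sound ones are still on their axles, and the job was handed in at about 19 s.

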